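Charge the gun-rinse pump

ROBOT

A 6-joint arm with a two-finger parallel gripper is mounted at the origin on a cart in front of the work surface, level with it; the furniture and walls round the work are solid. World frame = base frame: x ahead of the robot, y to its left, z up, the work surface at z = 0. Lengths are in m, angles in degrees, forces in N, time in s.
With the tool pointing down it reaches from about 0.25 to 0.725 m from the base axis. Payload 9.7 kg.
Tool frame: the origin (TCP) lies at the very end of the fingers, on their centre line; the grasp point (between the pads) lies grasp_offset behind it (grasp_offset is the distance from the TCP to the grasp point, in m); z points along the fingers, y is the line along which they close (so a half turn about z gives the same grasp; the last joint's range is limited). The gripper opens to 85 mm and grips with 20 to 120 N. Pads are 22 mm wide; open, the fingers measure 114 mm over their backs; the gripper's body (76 mm by 85 mm) begins 54 mm behind the grasp point. The pads swing forward as they close: fully open they stand 13 mm farther back than shut.
Start: joints at [-71.62, 4.979, 10.078, 95.1, 0, 90], TCP at [0.173, -0.522, 0.231] pointing down, gripper open.
Joint ranges: [-179.16, 179.16], [-48.56, 103.87], [-65.8, 70.77], [-126.05, 130.52], [-82.76, 87.17], [-180, 180]. Speed limits (degrees/s): [127.2, 127.2, 147.25, 180, 180, 180].

INTERFACE

Orientations are given as [roll, pitch, yaw] about the fixed x, y, z axes, in that order (R = Rz(yaw) Ry(pitch) Rx(roll)).
In Python, from workcell import get_obs, camera, calibration, job_done, recognise, cut_out, mark_of, grasp_offset gives the robot as it stands.
- The arm moves only by the tool servo_tool, never from a script. Its argument "moves" is a list of rows, each a list of 3 entries, a list of its own where there are three numbers: the turn, a rotation vector about the tool's x, y, z in degrees, then the shift along the tool's x, y, z in m, then the opening in per cent of the stroke, from 0 (shut) to 100 (fully open). In form: [[[ax, ay, az], [x, y, z], claw], ...]. A call has 1 to 12 rows; each row shifts and turns the commanded pose from where the row before left it, along the tool's axes as they then stand; what a row does not reach is not made up. A row lasts 1/10 s, in which the tool goes at most 50 mm and 8.59 degrees, less where a joint would pass 70% of its speed; a pose out of reach is approached as far as the arm can. A call is refused whole if a number of a shift passes 0.05 or a number of a turn 8.59, either way. A call with a gripper value outside its range is refused whole. The fingers move at their own pace and stop on an object; "force" is the grip in N (left out, the last holds). Time passes only in rows, so rows that do not move let the fingers close. It gives the time, the measured TCP pose, the force, the opening and the grip force at its end, in the units of the state.
- get_obs(): the state, without advancing time (a new reading comes with each control period).
- camera(name): name is "side" or "top"; returns (picture, depth): 384x512x3 uint8, red, green, blue; 384x512 float32, m along the optical axis (not along the pixel's ray), 0 where there is no reading.
- calibration(name): a dict with "camera_matrix" (3x3 intrinsics, pixels), "R" (3x3) and "t" (3): a world point X has camera coordinates R X + t. Camera axes: x right, y down, z forward; pixel columns grow to the right and rows downward; lengths in m; the calibration is good to about 2 mm. A picture is of the moment at which its call begins. calibration takes no time and is no camera call.
- job_done(): hands the job in; it is judged then, once.
Trained networks look in the newest picture that a camera, given by its name, has taken for a name from the list of things; names that differ only in an ending like _2 or _b are one class to them, and where a whole thing is asked for, a point or a joint stands for the part that bears it (a point fixed in the world has none). Each returns a list of dicts, best first, with "score" (0 to 1); they miss things now and then, are a little off and sometimes report something else, mostly with a low value. They report only what shows in the picture. A call takes as long as a camera call. They do not tell look-alikes from the thing itself.
- recognise(name, camera): "xyz" ([x, y, z] in m, in the coordinates of the camera as it stood for that picture, good to about 4 mm: the middle of the surface that is visible of it).
- cut_out(name, camera): "mask" (384x512 bool, what is visible of it).
- mark_of(name, camera): "xyz" ([x, y, z] in m, in the coordinates of the camera as it stood for that picture, good to about 4 mm: a listed point, or the origin of a listed thing).
The state is a dict: "time": time; "q": joint angles; "qd": joint speeds; "joint_efforts": joint torques, N m; "ee_pos": TCP position; "tcp_rot": TCP orientation; "wrist_force": force on the tool from outside, world axes, zero at the start; "torque": the same for the moment, N m; "opening": finger opening in m; "grasp_force": force on a finger pad.
Only numpy, scipy, OpenCV 4.12 (cv2) and the standard library are available. Lean on these libraries where they do the work, as an engineer would, in place of code of your own. Each camera call takes 0.05 s, during which the arm holds its last target. There are 200 camera calls.

TASK

Charge the gun-rinse pump: with the fingertips, press its black plunger right down and let it spring right back up, again and again, until the red indicator pin has come fully out and its green band stands clear above the brass collar; leave the plunger up. Only push: grip and lift nothing, never touch the pin itself, and do not disturb the tin, cup and tape roll standing round the pump.

Things in the scene. Friction and masses are not known exactly. Their poses are not given: they have to be found in the camera images.
- pump: Pump bolted to the bench (it cannot move): grey baseplate 130 x 170 mm (x by y), its top 16 mm above the bench. Origin: centre of the underside; z up. At its y = -40 mm an aluminium barrel 54 mm across, with a brass nut ending at 117 mm height, carries the plunger; at its y = +40 mm a blue chamber 68 mm across carries the pin. Small hose coupler (+x) and cap (-x) stick out of the chamber.
- plunger_top (a point): Centre of the flat top of the plunger's black mushroom head (48 mm across, flat over the middle 36 mm, 18 mm thick, on a 13 mm steel rod). 173 mm above the bench when released, 143 mm when fully pressed; it moves with the plunger, straight up and down.
- plunger_travel (a joint): How far the plunger is pressed down, m: 0 released (fully up), 0.030 at its bottom stop. A return spring pushes it up with 6 N at the top and 12 N at the bottom; pumping adds 1 to 3 N. It rises by itself in about 0.5 s when let go.
- pin_out (a joint): How far the pin stands out from its lowest position, m. Starts at 0 to 0.012. A ratchet lifts it 7.5 mm (first time up to 17) in each down stroke; it stays up by friction. A stroke counts fully only if the plunger goes down over 26 mm and then returns to the top. 2 to 4 full strokes are needed; then it stands at about 0.036, fully out, and more strokes do nothing.
- pin: The indicator pin, 10 mm thick: red for 27 mm from its tip, then a green band 9 mm wide, then steel. Origin: centre of its tip, 4 mm above the brass collar's top when pin_out is 0; z up along the pin. The whole green band is above the collar when pin_out is over 0.032. It must not be touched.
- collar_top (a point): Centre of the top of the brass collar that the pin rises from (20 mm across there, 28 mm at its foot on the blue chamber), fixed to the pump, 95 mm above the bench.
- tin: Bystander: small paint tin, 62 mm across, 68 mm tall, white and blue with a silvery lid, about 115 mm from the pump's centre on its -x side. Origin: centre of the underside.
- cup: Bystander: small spray-gun cup with yellow-green lid and dark blue collar, 73 mm across, 120 mm tall, about 145 mm from the pump's centre on its -y side. Origin: centre of the underside.
- tape: Bystander: roll of green tape lying flat, 68 mm across, 16 mm tall, about 145 mm from the pump's centre on its +y side. Origin: centre of the underside.
Not all that is in view belongs to the job. Several things look just like the pump: the one meant starts farthest to the robot's right.

How it is judged (in metres and radians):
On the way, in this order (a step that is already met when the one before it is completed fails the run):
1. the plunger is pressed well down while the pin is still in (value of joint plunger_travel above 0.022 m and value of joint pin_out below 0.0315 m).
2. the plunger is let back up with the pin not yet fully out (value of joint plunger_travel below 0.004 m and value of joint pin_out below 0.0315 m).
3. the pin comes fully out on a later down stroke (value of joint pin_out above 0.032 m and value of joint plunger_travel above 0.015 m).
At the end, for the whole second after the job is handed in: The pin stands out more than 32 mm (green band clear of the collar), the plunger is released to within 3 mm of its top, and the tin, cup and tape roll stand upright within 20 mm of where they were (value of joint pin_out above 0.032 m and value of joint plunger_travel below 0.003 m and distance of each of tin, cup, tape from where it was at the start of the episode below 0.02 m and angle between each of tin, cup, tape's own z axis and vertical below 0.2 rad); the robot touches nothing.
It fails at once if the indicator pin is touched by the robot (contact force between any of the fingers, the arm and pin above 0.5 N).
It fails at once if the tin is shifted, tipped or lifted (distance of tin from where it was at the start of the episode above 0.02 m or angle between tin's own z axis and vertical above 0.2 rad).
It fails at once if the cup is shifted, tipped or lifted (distance of cup from where it was at the start of the episode above 0.02 m or angle between cup's own z axis and vertical above 0.2 rad).
It fails at once if the tape roll is shifted, tipped or lifted (distance of tape from where it was at the start of the episode above 0.02 m or angle between tape's own z axis and vertical above 0.2 rad).
It also fails if it takes over 48 s, if anything falls off the work surface, if the arm or the gripper's body presses on something with over 40 N, if the wrist force passes 120 N, or if a joint passes its speed limit or range.

## Working session

There is one attempt and no reset: what is moved stays moved. The work goes in short steps, Python scripts to look and compute and a tool call to move; the robot and the scene stay as the last step left them, time stands still between calls to the robot, and variables do not carry over. Pictures are saved under pics/ and viewed, at most 10 in all, crops included, and the job is handed in when it is done.

Besides the shell and the picture viewer there is one more tool, called after ">>>" as name(argument=value, ...) on one line, values as JSON. servo_tool: Moves the arm, as the interface text tells. Its arguments: {"type":"object","properties":{"moves":{"type":"array"},"force":{"type":"number"}},"required":["moves"]}

```bash
mkdir -p pics; cat > h.py <<'E'
import numpy as np, cv2
from workcell import *
def w(cam,p):
    c=calibration(cam); return np.array(c["R"]).T@(np.array(p)-np.array(c["t"]))
def snap(cam,fn):
    im,d=camera(cam); cv2.imwrite("pics/"+fn,cv2.cvtColor(im,cv2.COLOR_RGB2BGR)); return im,d
def pix(cam,X):
    c=calibration(cam); v=np.array(c["camera_matrix"])@(np.array(c["R"])@X+np.array(c["t"])); return (v[:2]/v[2]).round()
E
python3 - <<'E'
from h import *
np.set_printoptions(precision=4,suppress=True)
ims=[snap(c,c+"0.png")[0] for c in("top","side")]
for c in("top","side"):
    for n in("plunger_top","collar_top","pin","pump","tin","cup","tape"):
        for r in mark_of(n,c):
            X=w(c,r["xyz"]); print(c,n,round(r["score"],2),X,pix(c,X))
o=get_obs(); print(o["time"],o["ee_pos"],o["tcp_rot"],o["opening"],grasp_offset)
E
```

```text
top plunger_top 0.91 [ 0.4648 -0.0724  0.1727] [312. 195.]
top collar_top 0.65 [ 0.4902 -0.002   0.0946] [276. 190.]
top collar_top 0.62 [0.3983 0.2591 0.0979] [163. 230.]
top collar_top 0.54 [ 0.4771 -0.0372 -0.0017] [287. 201.]
top pump 0.57 [ 0.4759 -0.0388 -0.0019] [288. 202.]
top tin 0.58 [ 0.3582 -0.0191  0.0011] [281. 247.]
top cup 0.56 [ 0.4691 -0.1776 -0.003 ] [341. 204.]
top tape 0.68 [ 0.538   0.0943 -0.0047] [237. 179.]
side plunger_top 0.52 [0.3782 0.1919 0.1721] [294. 216.]
side plunger_top 0.5 [ 0.4644 -0.0713  0.1784] [272. 166.]
side collar_top 0.76 [ 0.4909 -0.0007  0.0981] [259. 200.]
side collar_top 0.7 [0.3986 0.2646 0.0954] [281. 259.]
side pump 0.96 [ 0.4788 -0.0361  0.0022] [264. 222.]
side tin 0.65 [ 0.3564 -0.0166  0.0002] [302. 230.]
side cup 0.59 [ 0.4741 -0.1806  0.0039] [271. 200.]
side tape 0.83 [ 0.5349  0.0954 -0.0013] [238. 245.]
0.8 [ 0.1734 -0.5219  0.2313] [179.9978   0.0009  18.3803] 0.08544163920641124 0.0187
```

View pics/top0.png

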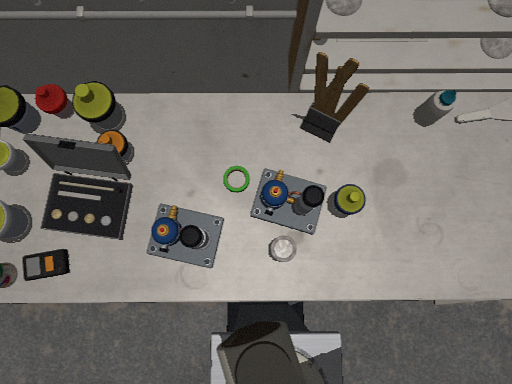

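View pics/side0.png

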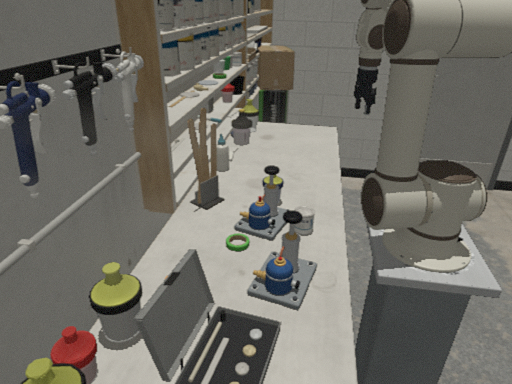

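The target pump is the right one, with its plunger at pixel (312,195) in the top view. It measures about (0.465, -0.072, 0.173), and the height matches the released plunger. The collar is at (0.490, -0.001, 0.096), which is 75 to 80 mm away and consistent with the drawing. The cup, tin and tape roll stand round it. The look-alike is at y≈0.2. I'll shut the fingers and fly over at the current height.

>>> servo_tool(moves=[[[0, 0, 0], [0.03, -0.024, 0], 0], [[0, 0, 0], [0.03, -0.024, 0], 0], [[0, 0, 0], [0.03, -0.024, 0], 0], [[0, 0, 0], [0.03, -0.024, 0], 0], [[0, 0, 0], [0.03, -0.024, 0], 0], [[0, 0, 0], [0.03, -0.024, 0], 0], [[0, 0, 0], [0.03, -0.024, 0], 0], [[0, 0, 0], [0.03, -0.024, 0], 0], [[0, 0, 0], [0.03, -0.024, 0], 0], [[0, 0, 0], [0.03, -0.024, 0], 0], [[0, 0, 0], [0.03, -0.024, 0], 0], [[0, 0, 0], [0.03, -0.024, 0], 0]], force=20)

```text
time: 2.0
ee_pos: [0.4249, -0.1336, 0.2315]
tcp_rot: [180.0, -0.0, 18.4]
wrist_force: [0.2, -0.4, -0.5]
opening: -0.0
grasp_force: 0.0
```

>>> servo_tool(moves=[[[0, 0, 0], [0.02, -0.016, 0], 0], [[0, 0, 0], [0.02, -0.016, 0], 0], [[0, 0, 0], [0.012, -0.01, 0], 0], [[0, 0, 0], [0, 0, 0], 0], [[0, 0, 0], [0, 0, 0], 0]])

```text
time: 2.5
ee_pos: [0.4602, -0.0789, 0.2313]
tcp_rot: [180.0, 0.0, 18.4]
wrist_force: [-0.4, 0.6, 0.5]
opening: -0.0002
grasp_force: 0.0
```

```bash
python3 - <<'E'
from h import *
np.set_printoptions(precision=4,suppress=True)
im,d=snap("side","side1.png")
cv2.imwrite("pics/side1c.png",cv2.resize(cv2.cvtColor(im,cv2.COLOR_RGB2BGR)[110:260,190:350],None,fx=4,fy=4,interpolation=cv2.INTER_CUBIC))
for n in("plunger_top","collar_top","pin"):
    for r in mark_of(n,"side"):
        X=w("side",r["xyz"]); print(n,round(r["score"],2),X,pix("side",X))
o=get_obs(); print(o["time"],o["ee_pos"],o["wrist_force"])
E
```

```text
plunger_top 0.58 [ 0.465  -0.0677  0.1803] [272. 166.]
plunger_top 0.54 [0.3817 0.1882 0.1701] [293. 215.]
collar_top 0.78 [ 0.4928 -0.002   0.0956] [259. 200.]
collar_top 0.7 [0.3956 0.2649 0.0961] [282. 259.]
2.7 [ 0.46   -0.0795  0.2314] [-0.2568  0.0032 -0.1028]
```

View pics/side1c.png

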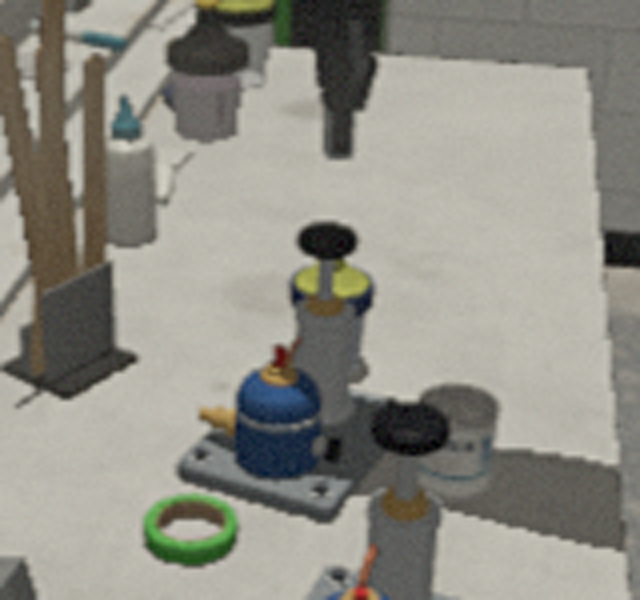

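The tool hangs above the plunger, with its tip at crop (338,150) over the head at (327,240), about 9 mm off in x and y. The pin's red tip shows at (282,355), mostly in. I'll centre the tool and make the first stroke.

>>> servo_tool(moves=[[[0, 0, 0], [0.007, -0.006, 0], 0], [[0, 0, 0], [0, 0, 0.03], 0], [[0, 0, 0], [0, 0, 0.02], 0], [[0, 0, 0], [0, 0, 0.008], 0], [[0, 0, 0], [0, 0, 0.007], 0], [[0, 0, 0], [0, 0, 0.007], 0], [[0, 0, 0], [0, 0, 0.007], 0], [[0, 0, 0], [0, 0, 0.007], 0], [[0, 0, 0], [0, 0, 0], 0], [[0, 0, 0], [0, 0, 0], 0], [[0, 0, 0], [0, 0, 0], 0]])

```text
time: 3.8
ee_pos: [0.4646, -0.0708, 0.1471]
tcp_rot: [-180.0, -0.0, 18.4]
wrist_force: [-8.5, 1.1, 10.6]
opening: 0.0001
grasp_force: 5.3
```

>>> servo_tool(moves=[[[0, 0, 0], [0, 0, 0.003], 0], [[0, 0, 0], [0, 0, 0.003], 0], [[0, 0, 0], [0, 0, 0], 0]])

```text
time: 4.1
ee_pos: [0.4648, -0.0707, 0.1429]
tcp_rot: [180.0, -0.1, 18.4]
wrist_force: [-12.7, 2.3, 24.9]
opening: -0.0001
grasp_force: 12.2
```

That reached the bottom stop: z is 0.143 and the force jumped to 25 N. Next I'll let it up and look at the pin.

>>> servo_tool(moves=[[[0, 0, 0], [0, 0, -0.012], 0], [[0, 0, 0], [0, 0, -0.015], 0], [[0, 0, 0], [0, 0, -0.015], 0], [[0, 0, 0], [0, 0, -0.008], 0], [[0, 0, 0], [0, 0, 0], 0], [[0, 0, 0], [0, 0, 0], 0], [[0, 0, 0], [0, 0, 0], 0], [[0, 0, 0], [0, 0, 0], 0], [[0, 0, 0], [0, 0, 0], 0]])

```text
time: 5.0
ee_pos: [0.4649, -0.0709, 0.1888]
tcp_rot: [-180.0, 0.0, 18.4]
wrist_force: [-0.3, -1.1, -0.5]
opening: 0.0
grasp_force: 0.0
```

```bash
cat > look.py <<'E'
from h import *
import sys
np.set_printoptions(precision=4,suppress=True)
im,d=snap("side",sys.argv[1]+"f.png")
cv2.imwrite("pics/%s.png"%sys.argv[1],cv2.resize(cv2.cvtColor(im,cv2.COLOR_RGB2BGR)[130:240,220:310],None,fx=5,fy=5,interpolation=cv2.INTER_CUBIC))
for n in("plunger_top","collar_top","pin"):
    for r in mark_of(n,"side"):
        X=w("side",r["xyz"])
        if X[1]<.1: print(n,round(r["score"],2),X,pix("side",X))
o=get_obs(); print(o["time"],o["ee_pos"],o["wrist_force"])
E
python3 look.py s2
```

```text
plunger_top 0.46 [ 0.4787 -0.0378  0.0014] [264. 222.]
collar_top 0.9 [ 0.4908 -0.0044  0.0982] [259. 199.]
collar_top 0.26 [ 0.4783 -0.0386  0.0017] [264. 221.]
pin 0.38 [0.4933 0.0004 0.1251] [259. 192.]
5.2 [ 0.4651 -0.071   0.1892] [ 0.2198 -0.3135  0.4202]
```

View pics/s2.png

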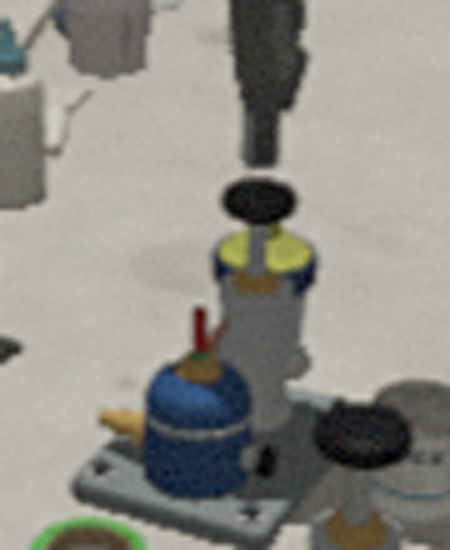

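The plunger is back up, head at crop (259,200). The pin's red part is fully out and a hint of green shows at (200,355), so pin_out is about 25 mm. Time for the second stroke.

>>> servo_tool(moves=[[[0, 0, 0], [0, 0, 0.014], 0], [[0, 0, 0], [0, 0, 0.009], 0], [[0, 0, 0], [0, 0, 0.009], 0], [[0, 0, 0], [0, 0, 0.009], 0], [[0, 0, 0], [0, 0, 0.006], 0], [[0, 0, 0], [0, 0, 0.003], 0], [[0, 0, 0], [0, 0, 0], 0], [[0, 0, 0], [0, 0, 0], 0], [[0, 0, 0], [0, 0, 0], 0]])

```text
time: 6.1
ee_pos: [0.4658, -0.0711, 0.1428]
tcp_rot: [179.9, -0.3, 18.4]
wrist_force: [-9.1, 0.2, 33.9]
opening: 0.0001
grasp_force: 16.9
```

>>> servo_tool(moves=[[[0, 0, 0], [0, 0, -0.012], 0], [[0, 0, 0], [0, 0, -0.015], 0], [[0, 0, 0], [0, 0, -0.015], 0], [[0, 0, 0], [0, 0, -0.008], 0], [[0, 0, 0], [0, 0, 0], 0], [[0, 0, 0], [0, 0, 0], 0], [[0, 0, 0], [0, 0, 0], 0], [[0, 0, 0], [0, 0, 0], 0], [[0, 0, 0], [0, 0, 0], 0]])

```text
time: 7.0
ee_pos: [0.4649, -0.0709, 0.1888]
tcp_rot: [-180.0, 0.0, 18.4]
wrist_force: [0.6, -0.5, -0.1]
opening: -0.0
grasp_force: 0.0
```

```bash
python3 look.py s3
```

```text
plunger_top 0.52 [ 0.4673 -0.0686  0.1759] [271. 167.]
collar_top 0.74 [ 0.4917 -0.0021  0.095 ] [259. 201.]
pin 0.43 [ 0.494  -0.0036  0.1348] [259. 188.]
7.2 [ 0.4651 -0.071   0.1892] [ 0.2488  0.1326 -0.247 ]
```

View pics/s3.png

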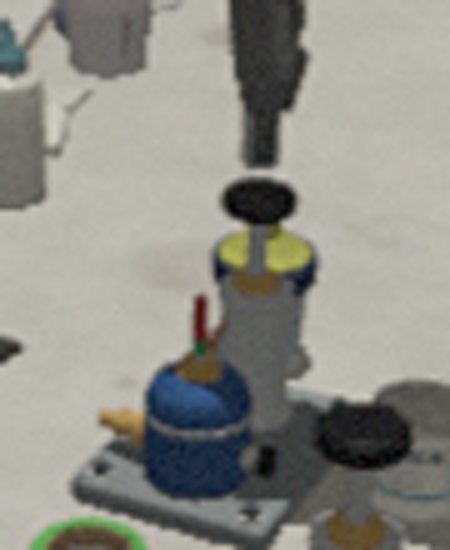

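The pin rose further: its tip is at crop (201,296), with green at about (201,348). It looks nearly or fully out. Extra strokes do no harm, so I'll make one more.

>>> servo_tool(moves=[[[0, 0, 0], [0, 0, 0.014], 0], [[0, 0, 0], [0, 0, 0.009], 0], [[0, 0, 0], [0, 0, 0.009], 0], [[0, 0, 0], [0, 0, 0.009], 0], [[0, 0, 0], [0, 0, 0.006], 0], [[0, 0, 0], [0, 0, 0.003], 0], [[0, 0, 0], [0, 0, 0], 0], [[0, 0, 0], [0, 0, 0], 0], [[0, 0, 0], [0, 0, 0], 0]])

```text
time: 8.1
ee_pos: [0.4658, -0.0711, 0.1428]
tcp_rot: [179.9, -0.3, 18.4]
wrist_force: [-9.4, 1.6, 34.1]
opening: 0.0001
grasp_force: 16.9
```

>>> servo_tool(moves=[[[0, 0, 0], [0, 0, -0.012], 0], [[0, 0, 0], [0, 0, -0.015], 0], [[0, 0, 0], [0, 0, -0.015], 0], [[0, 0, 0], [0, 0, -0.008], 0], [[0, 0, 0], [0, 0, 0], 0], [[0, 0, 0], [0, 0, 0], 0], [[0, 0, 0], [0, 0, 0], 0], [[0, 0, 0], [0, 0, 0], 0], [[0, 0, 0], [0, 0, 0], 0]])

```text
time: 9.0
ee_pos: [0.4649, -0.0709, 0.1888]
tcp_rot: [-180.0, 0.0, 18.4]
wrist_force: [1.1, 0.3, 0.3]
opening: -0.0001
grasp_force: 0.0
```

```bash
python3 look.py s4
```

```text
plunger_top 0.61 [ 0.4648 -0.068   0.1769] [272. 167.]
collar_top 0.7 [ 0.492  -0.0036  0.0944] [259. 201.]
collar_top 0.68 [ 0.4672 -0.0673  0.1772] [271. 167.]
pin 0.4 [ 0.4936 -0.0016  0.134 ] [259. 189.]
9.2 [ 0.4651 -0.071   0.1892] [-0.0685 -0.4311  0.4728]
```

View pics/s4.png

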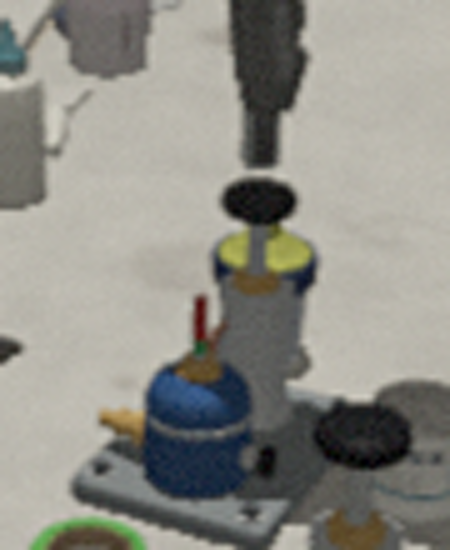

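The pin didn't move on this stroke: the tip is still at crop (201,296), z≈0.134, so pin_out is about 0.035 and it's fully out. The plunger is up and the bystanders in view haven't moved. I'll back off and hand in.

>>> servo_tool(moves=[[[0, 0, 0], [0, 0, -0.02], 0], [[0, 0, 0], [0, 0, -0.02], 0], [[0, 0, 0], [0, 0, 0], 0], [[0, 0, 0], [0, 0, 0], 0], [[0, 0, 0], [0, 0, 0], 0]])

```text
time: 9.7
ee_pos: [0.4649, -0.0709, 0.2284]
tcp_rot: [-180.0, 0.1, 18.4]
wrist_force: [-0.2, -0.2, 0.0]
opening: 0.0
grasp_force: 0.0
```

```bash
python3 -c "
from workcell import *
print(job_done())"
```

```text
the job is handed in; nothing more can be done
None
```

I gave the right-hand pump three full strokes and handed the job in at about 10 s: the pin measures about 35 mm out, the plunger is up, the arm is clear, and no result came back.

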